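# Start the rotor bolt of a bench centrifuge

## Task

Start the rotor's tie-down bolt on the small bench centrifuge. First press the spring brake pedal at its foot fully down to its stop, so that the catch keeps it down and the rotor cannot turn along; then turn the black knob on top backward (anticlockwise seen from above) until you feel the bolt drop into the lead of its thread, and from there forward (clockwise) one full turn. Finish with the gripper still holding the knob, so the started bolt stays as it is while I check that the rotor sits level; do not knock over or shove the bottle, dish and timer that stand round it.

Things in the scene. Friction and masses are not known exactly. Their poses are not given: they have to be found in the camera images.
- centrifuge: small white bench centrifuge without lid, fixed to the table: round housing 170 mm across with a rim 86 mm high, origin under its centre on the table, z up along the rotor's axis; its -x axis points to the front, where a nose (face 98 mm from the axis) carries the brake pedal. The rotor inside is 148 mm across; its hub, 48 mm across, ends 124 mm above the table.
- knob: black fluted round knob of the captive tie-down bolt, on the rotor's axis: 40 mm across, 30 mm tall, origin at the centre of its underside, z up; turns and rises or sinks with the bolt. Its underside is 143 mm above the table at bolt_depth 0, so 19 mm above the hub. To be gripped across its sides from above and re-gripped as needed.
- bolt_turn (a joint): angle of the bolt in the rotor, rad, growing clockwise seen from above (forward, tightening; right-hand thread). 0 is where the bolt's thread end lies over the mouth end of the spindle's thread; it starts at 0.5 to 2.8 and the drop comes just below 0 (about -0.2). Drag 0.03 Nm.
- bolt_depth (a joint): how far the bolt has sunk, m; 0 with its thread end on top of the mouth of the spindle's thread, 0.018 fully home. Lead 6 mm a turn. Its weight (about 0.17 kg) makes it sink when free; backed past the thread's end it drops 6 mm, but only if not held up by the gripper; started, it sinks 1 mm per rad forward (1.2 mm of play). It can be lifted only 1.5 mm above 0.
- pedal (a joint): brake pedal, rad: 0 up, 0.34 down at its stop. Spring pedal, about 3 N at the pad rising to about 15 N at the stop. A spring catch keeps it down once pressed past 0.30 (it then rests at about 0.28) and a rubber shoe then holds the rotor.
- pedal_pad (a point): centre of the top of the pedal's ribbed black rubber pad, 32 mm (along the centrifuge's x) by 50 mm; about 69 mm above the table when up, 40 mm at the stop, where it lies nearly level. The pad lies 140 mm in front of the rotor's axis and its hinge 55 mm in front of it, 40 mm above the table, along the centrifuge's y.
- rotor (a joint): angle of the rotor, rad, anticlockwise seen from above. It turns freely with the bolt unless braked.
- bottle: glass bottle with a black cap, 62 mm across, 158 mm tall; bystander; origin under its centre
- petri: petri dish, 95 mm across, 16 mm tall; bystander; origin under its centre
- timer: white bench timer, 56x62x18 mm; bystander; origin under its centre

How it is judged:
On the way, in this order (a step that is already met when the one before it is completed fails the run):
1. the brake pedal is down at its stop (value of joint pedal above 0.31 rad), for 0.2 s.
2. the bolt has been turned backward past the thread's lead and has dropped (value of joint bolt_turn below 0 rad and value of joint bolt_depth above 0.0035 m), for 0.2 s.
At the end, for the whole second after the job is handed in: bolt_turn 4.5 to 7.5 rad (one turn past the drop, give or take a quarter), bolt_depth 8.5 to 14.5 mm (on the thread it dropped into), pedal still caught (above 0.25 rad), bolt at rest (under 0.2 rad/s), fingers round the knob (TCP under 42 mm above its underside), pressing it with over 4 N (value of joint bolt_turn between 4.5 and 7.5 rad and value of joint bolt_depth between 0.0085 and 0.0145 m and value of joint pedal above 0.25 rad and contact force between the fingers and knob above 4 N and velocity of joint bolt_turn between -0.2 and 0.2 rad/s and z of the grasp point in the frame of knob below 0.042 m); the arm keeps its last pose, push and grip.
It fails at once if a bystander was shoved or knocked over (distance of any of bottle, petri, timer from where it was at the start of the episode above 0.03 m).
It also fails if it takes over 72 s, if anything falls off the work surface, if the arm or the gripper's body presses on something with over 40 N, if the wrist force passes 120 N, or if a joint passes its speed limit or range.

## Robot

A 6-joint arm with a two-finger parallel gripper is mounted at the origin on a cart in front of the work surface, level with it; the furniture and walls round the work are solid. World frame = base frame: x ahead of the robot, y to its left, z up, the work surface at z = 0. Lengths are in m, angles in rad, forces in N, time in s.
With the tool pointing down it reaches from about 0.2 to 0.875 m from the base axis. Payload 3.4 kg.
Tool frame: the origin (TCP) lies between the finger pads, 19 mm behind the fingertips; this is the grasp point; z points along the fingers, y is the line along which they close (so a half turn about z gives the same grasp; the last joint's range is limited). The gripper opens to 94 mm and grips with 3 to 60 N. Pads are 16 mm wide; open, the fingers measure 119 mm over their backs; the gripper's body (75 mm by 177 mm) begins 78 mm behind the grasp point.
Start: joints at [1.145, 0.276, 1.505, -0, 1.361, -0.121], TCP at [0.173, 0.549, 0.224] pointing down, gripper open.
Joint ranges: [-2.89, 2.89], [-0.75, 2.08], [0.22, 2.7], [-1.18, 4.32], [0.11, 2.71], [-2.7, 2.7]. Speed limits (rad/s): [2.57, 2.57, 3.14, 3.14, 3.14, 3.14].

## Interface

Orientations are given as a 3x3 rotation matrix whose columns are the frame's x, y, z axes.
In Python, from workcell import arm gives the robot as it stands.
- The arm moves only by the shell command python3 -m jog 'ROWS' [OPENING] [FORCE]. ROWS is JSON, a list of rows, each an object of numbers: "x", "y", "z": the shift along the world's x, y, z in cm; "rx", "ry", "rz": the turn, a rotation vector about the world's x, y, z in rad. In form: [{"x": .., "y": .., "z": .., "rx": .., "ry": .., "rz": ..}, ...]. A call has 1 to 12 rows; each row is the pose to reach, as a shift and turn from the pose commanded when the call began; what a row does not reach only later rows make up. A row lasts 1/12 s, in which the tool goes at most 41.7 mm and 7.16 degrees, less where a joint would pass 70% of its speed; a pose out of reach is approached as far as the arm can. A call with a gripper value outside its range is refused whole. OPENING is the finger opening in cm, from 0 to 9.4, set as the call begins (- or left out, the last holds). The fingers move at their own pace and stop on an object; FORCE is the grip in N (left out, the last holds). Time passes only in rows, so rows that repeat a pose let the fingers close. It gives the time, the measured TCP pose, the force, the opening and the grip force at its end, in the units of the state.
- arm.observe(): the state, without advancing time (a new reading comes with each control period).
- arm.get_image(name): name is "side" or "top" or "wrist"; returns a dict with "frame" (480x640x3 uint8, red, green, blue), "depth" (480x640 float32, m along the optical axis (not along the pixel's ray), 0 where there is no reading), "camera_matrix" (3x3 intrinsics, pixels), "k1" (the pictures are not rectified: a ray, as slopes to the right and down, at radius r is drawn at 1 + k1 r^2 times it, then the intrinsics apply), "pose" (4x4, takes a point from camera to world coordinates); the wrist camera has in their place "mount" (4x4, takes a point from camera to tool coordinates, whose origin is the TCP and whose axes are the flange's). Camera axes: x right, y down, z forward; pixel columns grow to the right and rows downward; lengths in m; the calibration is good to about 2 mm. A picture is of the moment at which its call begins: read the wrist's pose just before it.
- arm.close_job(): hands the job in; it is judged then, once.
Trained networks look in a picture, given as the dict that the camera call returned (one of the last four; its "shot" number tells which), for a name from the list of things; names that differ only in an ending like _2 or _b are one class to them, and where a whole thing is asked for, a point or a joint stands for the part that bears it (a point fixed in the world has none). Each returns a list of dicts, best first, with "p" (0 to 1); they miss things now and then, are a little off and sometimes report something else, mostly with a low value. They report only what shows in the picture. A call takes as long as a camera call.
- arm.regions_of(query, picture): "pixels" (480x640 bool, what is visible of it).
- arm.landmark_of(query, picture): "point" ([x, y, z] in m, in world coordinates, good to about 4 mm: a listed point, or the origin of a listed thing).
The state is a dict: "time_s": time; "qpos": joint angles; "joint_velocities": joint speeds; "joint_torque": joint torques, N m; "ee_pos": TCP position; "tool_rot": TCP orientation; "contact_force": force on the tool from outside, world axes, zero at the start; "ft_torque": the same for the moment, N m; "gripper_width": opening from 0.0 (shut) to 1.0 (fully open); "finger_force": force on a finger pad.
Only numpy, scipy, OpenCV 4.12 (cv2) and the standard library are available. Lean on these libraries where they do the work, as an engineer would, in place of code of your own. Each camera call takes 0.05 s, during which the arm holds its last target. There are 200 camera calls.

## Working session

There is one attempt and no reset: what is moved stays moved. The work goes in short steps, Python scripts to look and compute and a shell command to move; the robot and the scene stay as the last step left them, time stands still between calls to the robot, and variables do not carry over. Pictures are saved under pics/ and viewed, at most 10 in all, crops included, and the job is handed in when it is done.

```bash
mkdir -p pics; python3 - <<'E'
from workcell import arm
import cv2,numpy as np
s=arm.observe();print(s['time_s'],s['ee_pos'],s['tool_rot'],s['contact_force'],s['gripper_width'])
for n in ['top','side']:
    p=arm.get_image(n)
    cv2.imwrite(f'pics/{n}.png',p['frame'][:,:,::-1])
    for q in ['centrifuge','knob','pedal_pad','bottle','petri','timer']:
        for l in arm.landmark_of(q,p)[:2]: print(n,q,np.round(l['point'],4),round(l['p'],2))
E
```

```text
0.0 [0.17236814 0.54799312 0.2234282 ] [[-9.53907361e-01  3.00100344e-01 -7.28087907e-04]
 [ 3.00101158e-01  9.53905980e-01 -1.63577942e-03]
 [ 2.03629443e-04 -1.77888205e-03 -9.99998397e-01]] [ 0.36435418 -0.60538084  0.16199888] 1.0039277529486579
top centrifuge [0.5121 0.4239 0.0022] 0.77
top knob [0.5055 0.421  0.1407] 0.57
top pedal_pad [0.3849 0.3649 0.0676] 0.82
top pedal_pad [0.5073 0.4238 0.1396] 0.25
top bottle [ 4.163e-01  5.788e-01 -3.000e-04] 0.89
top petri [ 3.380e-01  4.818e-01 -3.000e-04] 0.86
top timer [0.5322 0.5891 0.0006] 0.74
side centrifuge [ 0.5116  0.4235 -0.0008] 0.91
side knob [0.5151 0.4222 0.1393] 0.79
side pedal_pad [0.3823 0.3657 0.0648] 0.62
side bottle [0.4202 0.5756 0.0039] 0.84
side petri [ 0.3397  0.4827 -0.0021] 0.96
side timer [ 5.350e-01  5.864e-01 -2.000e-04] 0.64
```

View pics/top.png

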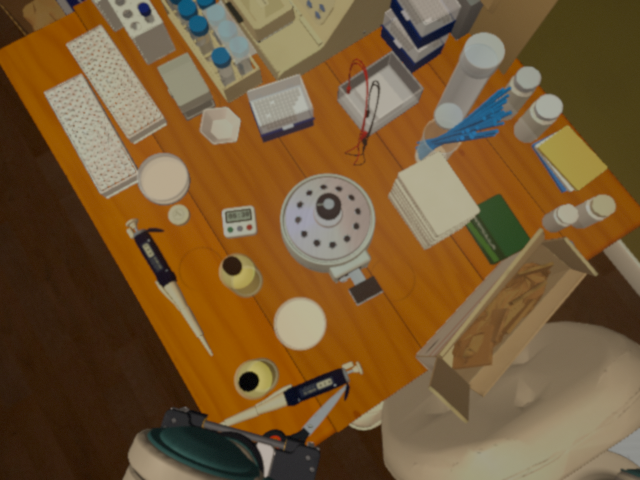

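View pics/side.png

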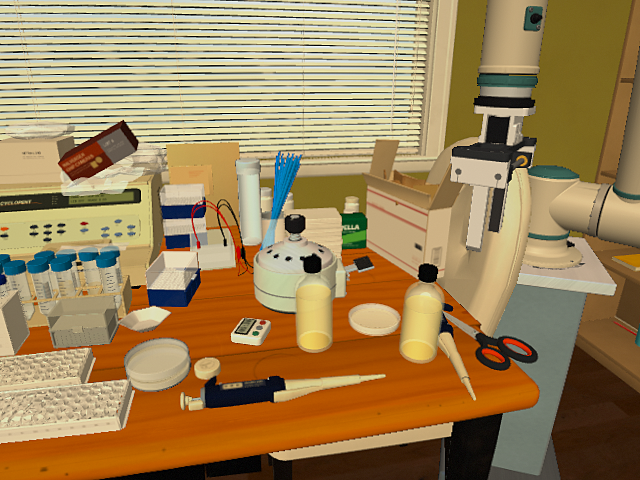

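The top view shows the knob at about (328,205), the pad at (365,290), the petri dish at (300,323), the bottle at (240,272) and the timer at (239,221). The way to the pad is clear at this height, so I'll move there with the fingers shut.

```bash
python3 -m jog '[{"x":2.5,"y":-2.2,"rz":-0.07},{"x":5,"y":-4.4,"rz":-0.14},{"x":7.6,"y":-6.6,"rz":-0.21},{"x":10.2,"y":-8.8,"rz":-0.28},{"x":12.8,"y":-11,"rz":-0.35},{"x":15.4,"y":-13.2,"rz":-0.42},{"x":18,"y":-15.4,"rz":-0.49},{"x":20,"y":-17.2,"z":-3,"rz":-0.56},{"x":21,"y":-18.2,"z":-6,"rz":-0.63},{"x":21,"y":-18.2,"z":-9,"rz":-0.66},{"x":21,"y":-18.2,"z":-11,"rz":-0.66},{"x":21,"y":-18.2,"z":-11.5,"rz":-0.66}]' 0 20; python3 - <<'E'
from workcell import arm
import cv2,numpy as np
p=arm.get_image('wrist');s=arm.observe();print(s['qpos'])
cv2.imwrite('pics/w1.png',p['frame'][:,:,::-1])
p=arm.get_image('side');cv2.imwrite('pics/s1.png',p['frame'][150:350,200:500,::-1].repeat(2,0).repeat(2,1))
E
```

```text
[ 1.14499821e+00  2.75883414e-01  1.50488065e+00  3.13457470e-06
  1.36071737e+00 -1.20975505e-01]schema error: expected keys x, y, z, rx, ry, rz
```

```bash
python3 -m jog '[{"x":2.5,"y":-2.2,"z":0,"rx":0,"ry":0,"rz":-0.07},{"x":5,"y":-4.4,"z":0,"rx":0,"ry":0,"rz":-0.14},{"x":7.6,"y":-6.6,"z":0,"rx":0,"ry":0,"rz":-0.21},{"x":10.2,"y":-8.8,"z":0,"rx":0,"ry":0,"rz":-0.28},{"x":12.8,"y":-11,"z":0,"rx":0,"ry":0,"rz":-0.35},{"x":15.4,"y":-13.2,"z":0,"rx":0,"ry":0,"rz":-0.42},{"x":18,"y":-15.4,"z":0,"rx":0,"ry":0,"rz":-0.49},{"x":20,"y":-17.2,"z":-3,"rx":0,"ry":0,"rz":-0.56},{"x":21,"y":-18.2,"z":-6,"rx":0,"ry":0,"rz":-0.63},{"x":21,"y":-18.2,"z":-9,"rx":0,"ry":0,"rz":-0.66},{"x":21,"y":-18.2,"z":-11,"rx":0,"ry":0,"rz":-0.66},{"x":21,"y":-18.2,"z":-11.5,"rx":0,"ry":0,"rz":-0.66}]' 0 20; python3 - <<'E'
from workcell import arm
import cv2,numpy as np
p=arm.get_image('side');cv2.imwrite('pics/s1.png',p['frame'][150:350,200:500,::-1].repeat(2,0).repeat(2,1))
s=arm.observe();print(s['qpos'])
E
```

```text
time_s: 1.8
ee_pos: [0.3808, 0.3645, 0.1059]
tool_rot: [[-0.569, 0.823, -0.006], [0.823, 0.569, -0.004], [-0.0, -0.007, -1.0]]
contact_force: [-0.4, -1.2, 0.7]
gripper_width: 0.187
finger_force: 0.0
[6.32070269e-01 3.03468259e-01 1.78069133e+00 3.20289406e-07
 1.06286304e+00 2.65239430e-02]
```

View pics/s1.png

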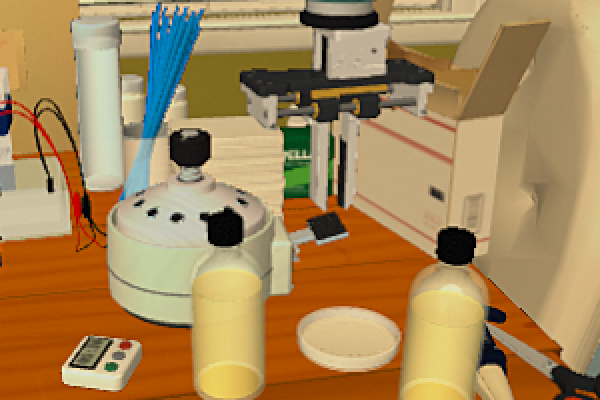

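The side crop shows the fingertips at about (325,200), just above the pad at (328,227). I'll press down now.

```bash
python3 -m jog '[{"x":0,"y":0,"z":-1,"rx":0,"ry":0,"rz":0},{"x":0,"y":0,"z":-2,"rx":0,"ry":0,"rz":0},{"x":0,"y":0,"z":-2.6,"rx":0,"ry":0,"rz":0},{"x":0,"y":0,"z":-3.1,"rx":0,"ry":0,"rz":0},{"x":0,"y":0,"z":-3.6,"rx":0,"ry":0,"rz":0},{"x":0,"y":0,"z":-4.1,"rx":0,"ry":0,"rz":0},{"x":0,"y":0,"z":-4.5,"rx":0,"ry":0,"rz":0},{"x":0,"y":0,"z":-4.7,"rx":0,"ry":0,"rz":0},{"x":0,"y":0,"z":-4.9,"rx":0,"ry":0,"rz":0},{"x":0,"y":0,"z":-4.9,"rx":0,"ry":0,"rz":0},{"x":0,"y":0,"z":-4.9,"rx":0,"ry":0,"rz":0}]'
```

```text
time_s: 2.77
ee_pos: [0.3817, 0.3666, 0.0615]
tool_rot: [[-0.57, 0.822, -0.001], [0.822, 0.57, 0.0], [0.0, -0.001, -1.0]]
contact_force: [-3.7, -0.7, 10.3]
gripper_width: 0.002
finger_force: 5.0
```

```bash
python3 -m jog '[{"x":0,"y":0,"z":-0.2,"rx":0,"ry":0,"rz":0},{"x":0,"y":0,"z":-0.4,"rx":0,"ry":0,"rz":0},{"x":0,"y":0,"z":-0.5,"rx":0,"ry":0,"rz":0},{"x":0,"y":0,"z":-0.6,"rx":0,"ry":0,"rz":0},{"x":0,"y":0,"z":-0.6,"rx":0,"ry":0,"rz":0},{"x":0,"y":0,"z":-0.6,"rx":0,"ry":0,"rz":0}]'
```

```text
time_s: 3.27
ee_pos: [0.3818, 0.3666, 0.0574]
tool_rot: [[-0.57, 0.822, 0.0], [0.822, 0.57, 0.001], [0.0, 0.0, -1.0]]
contact_force: [-6.4, -3.2, 22.0]
gripper_width: 0.006
finger_force: 11.6
```

```bash
python3 -m jog '[{"x":0,"y":0,"z":-0.2,"rx":0,"ry":0,"rz":0},{"x":0,"y":0,"z":-0.3,"rx":0,"ry":0,"rz":0},{"x":0,"y":0,"z":-0.3,"rx":0,"ry":0,"rz":0},{"x":0,"y":0,"z":-0.3,"rx":0,"ry":0,"rz":0},{"x":0,"y":0,"z":-0.3,"rx":0,"ry":0,"rz":0}]'; python3 - <<'E'
from workcell import arm
import numpy as np
for n in ['side','top']:
    p=arm.get_image(n)
    for q in ['knob','centrifuge','pedal_pad']:
        print(n,q,[(np.round(l['point'],4),round(l['p'],2)) for l in arm.landmark_of(q,p)[:1]])
E
```

```text
time_s: 3.68
ee_pos: [0.3818, 0.3667, 0.0567]
tool_rot: [[-0.57, 0.822, 0.001], [0.822, 0.57, 0.001], [0.0, 0.001, -1.0]]
contact_force: [-10.2, -5.9, 38.3]
gripper_width: -0.0
finger_force: 19.7
side knob [(array([0.5115, 0.4227, 0.1395]), 0.55)]
side centrifuge [(array([ 0.5054,  0.422 , -0.0026]), 0.75)]
side pedal_pad [(array([0.3796, 0.3632, 0.036 ]), 0.6)]
top knob [(array([0.5073, 0.4243, 0.1394]), 0.81)]
top centrifuge [(array([ 0.5155,  0.4218, -0.    ]), 0.85)]
top pedal_pad [(array([0.3817, 0.357 , 0.0391]), 0.43)]
```

```bash
python3 -m jog '[{"x":0,"y":0,"z":2,"rx":0,"ry":0,"rz":0},{"x":0,"y":0,"z":6,"rx":0,"ry":0,"rz":-0.05},{"x":0,"y":0,"z":10,"rx":0,"ry":0,"rz":-0.12},{"x":0,"y":0,"z":14,"rx":0,"ry":0,"rz":-0.2},{"x":0.5,"y":0.2,"z":17,"rx":0,"ry":0,"rz":-0.28},{"x":3,"y":1.3,"z":19,"rx":0,"ry":0,"rz":-0.36},{"x":6,"y":2.7,"z":19,"rx":0,"ry":0,"rz":-0.44},{"x":9,"y":4,"z":19,"rx":0,"ry":0,"rz":-0.52},{"x":11.5,"y":5.1,"z":19,"rx":0,"ry":0,"rz":-0.6},{"x":12.8,"y":5.7,"z":19,"rx":0,"ry":0,"rz":-0.68},{"x":12.8,"y":5.7,"z":19,"rx":0,"ry":0,"rz":-0.7},{"x":12.8,"y":5.7,"z":19,"rx":0,"ry":0,"rz":-0.7}]' 7; cat >h.py <<'E'
from workcell import arm
import numpy as np,cv2
def wrist(name=None):
    s=arm.observe();p=arm.get_image('wrist')
    R=np.array(s['tool_rot']);T=np.eye(4);T[:3,:3]=R;T[:3,3]=s['ee_pos']
    M=T@np.array(p['mount']);p['cw']=M
    if name: cv2.imwrite(name,p['frame'][:,:,::-1])
    return s,p
def cloud(p,pose):
    K=p['camera_matrix'];d=p['depth'];v,u=np.mgrid[:480,:640]
    uv=np.stack([u,v],-1).reshape(-1,1,2).astype(float)
    n=cv2.undistortPoints(uv,np.array(K),np.array([p['k1'],0,0,0.])).reshape(480,640,2)
    c=np.concatenate([n*d[...,None],d[...,None]],-1)
    return c@pose[:3,:3].T+pose[:3,3]
E
python3 - <<'E'
from h import *
s,p=wrist('pics/w2.png');print(s['qpos'])
W=cloud(p,p['cw']);ok=p['depth']>0
for z0,z1 in [(.165,.18)]:
    m=ok&(W[...,2]>z0)&(W[...,2]<z1)&(np.hypot(W[...,0]-.51,W[...,1]-.423)<.03)
    P=W[m];print(m.sum(),P.mean(0) if m.sum() else 0,P.min(0),P.max(0),np.median(P[:,2]))
print([(l['point'],l['p']) for l in arm.landmark_of('knob',p)[:2]])
for n in ['side']:
    p=arm.get_image(n);print([(l['point'],l['p']) for l in arm.landmark_of('pedal_pad',p)[:2]])
E
```

```text
time_s: 5.08
ee_pos: [0.5106, 0.4235, 0.2405]
tool_rot: [[0.093, 0.996, -0.001], [0.996, -0.093, -0.001], [-0.001, -0.001, -1.0]]
contact_force: [-0.0, -0.5, -0.2]
gripper_width: 0.745
finger_force: 0.0
[ 5.87710096e-01  4.04178540e-01  1.27053259e+00 -6.31403730e-05
  1.46815149e+00  6.80834864e-01]
2190 [0.51030005 0.42496372 0.16908117] [0.49010483 0.40411087 0.16503451] [0.53009118 0.44378684 0.17218158] 0.16923932442341202
[([0.5112, 0.4212, 0.1435], 0.55)]
[([0.3791, 0.365, 0.0433], 0.57)]
```

View pics/w2.png

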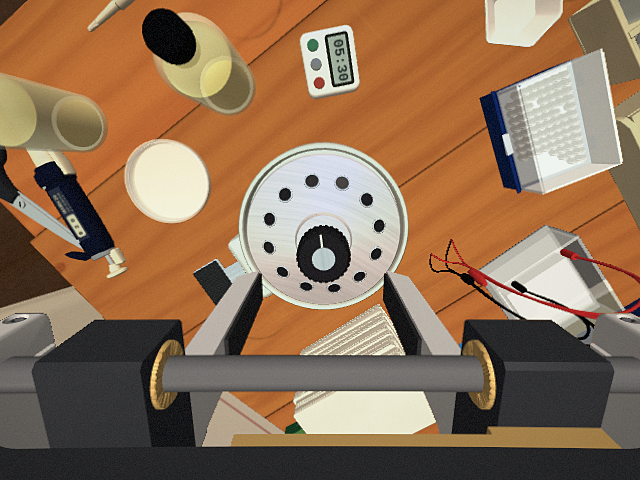

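The wrist view shows the knob at (323,254), centred between the fingers, with a white mark at (321,240). The pedal reads as caught (pad at z≈0.043). Next I'll descend and grip.

```bash
python3 -m jog '[{"x":0,"y":0,"z":-2.5,"rx":0,"ry":0,"rz":0},{"x":0,"y":0,"z":-5,"rx":0,"ry":0,"rz":0},{"x":0,"y":0,"z":-7,"rx":0,"ry":0,"rz":0},{"x":0,"y":0,"z":-8.2,"rx":0,"ry":0,"rz":0},{"x":0,"y":0,"z":-8.2,"rx":0,"ry":0,"rz":0}]' 6; python3 -m jog '[{"x":0,"y":0,"z":0,"rx":0,"ry":0,"rz":0},{"x":0,"y":0,"z":0,"rx":0,"ry":0,"rz":0},{"x":0,"y":0,"z":0,"rx":0,"ry":0,"rz":0},{"x":0,"y":0,"z":0,"rx":0,"ry":0,"rz":0},{"x":0,"y":0,"z":0,"rx":0,"ry":0,"rz":0}]' 3.5 12
```

```text
time_s: 5.7
ee_pos: [0.5079, 0.4221, 0.1566]
tool_rot: [[0.093, 0.996, -0.005], [0.996, -0.093, -0.003], [-0.004, -0.005, -1.0]]
contact_force: [-0.5, 1.3, 0.3]
gripper_width: 0.639
finger_force: 0.0
time_s: 6.12
ee_pos: [0.511, 0.424, 0.1609]
tool_rot: [[0.094, 0.996, 0.002], [0.996, -0.094, 0.002], [0.002, 0.002, -1.0]]
contact_force: [0.2, 0.4, 4.0]
gripper_width: 0.425
finger_force: 12.0
```

```bash
python3 -m jog '[{"x":0,"y":0,"z":0,"rx":0,"ry":0,"rz":0.1},{"x":0,"y":0,"z":0,"rx":0,"ry":0,"rz":0.2},{"x":0,"y":0,"z":0,"rx":0,"ry":0,"rz":0.3},{"x":0,"y":0,"z":0,"rx":0,"ry":0,"rz":0.4},{"x":0,"y":0,"z":0,"rx":0,"ry":0,"rz":0.5},{"x":0,"y":0,"z":0,"rx":0,"ry":0,"rz":0.5},{"x":0,"y":0,"z":0,"rx":0,"ry":0,"rz":0.5}]'
```

```text
time_s: 6.7
ee_pos: [0.5109, 0.424, 0.1614]
tool_rot: [[-0.395, 0.919, 0.002], [0.919, 0.395, 0.002], [0.001, 0.003, -1.0]]
contact_force: [-1.3, 0.2, 6.6]
gripper_width: 0.421
finger_force: 12.0
```

```bash
python3 - <<'E'
from h import *
s,p=wrist('pics/w3.png');print(s['qpos'][5],s['ft_torque'],s['contact_force'])
E
```

```text
0.18131297165443427 [-0.1193436   0.30600435  0.05193888] [-1.29547103  0.18542403  6.60941939]
```

View pics/w3.png

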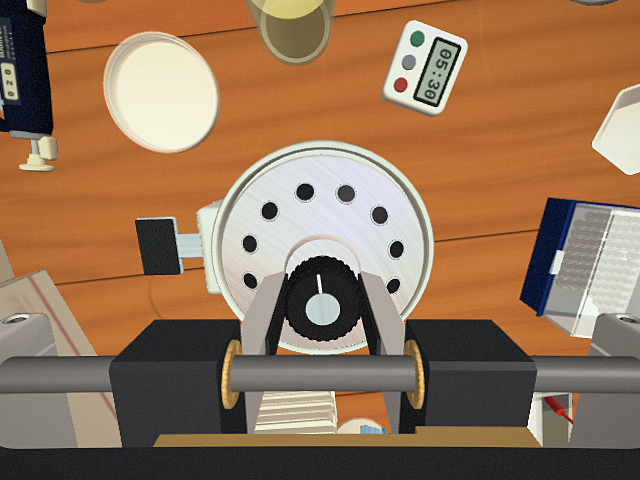

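The knob's mark still points up between the fingers, at (320,285), so the knob turns with the gripper. I'll keep turning backward.

```bash
python3 -m jog '[{"x":0,"y":0,"z":0,"rx":0,"ry":0,"rz":0.1},{"x":0,"y":0,"z":0,"rx":0,"ry":0,"rz":0.2},{"x":0,"y":0,"z":0,"rx":0,"ry":0,"rz":0.3},{"x":0,"y":0,"z":0,"rx":0,"ry":0,"rz":0.4},{"x":0,"y":0,"z":0,"rx":0,"ry":0,"rz":0.5},{"x":0,"y":0,"z":0,"rx":0,"ry":0,"rz":0.5}]'; python3 -m jog '[{"x":0,"y":0,"z":0,"rx":0,"ry":0,"rz":0.1},{"x":0,"y":0,"z":0,"rx":0,"ry":0,"rz":0.2},{"x":0,"y":0,"z":0,"rx":0,"ry":0,"rz":0.3},{"x":0,"y":0,"z":0,"rx":0,"ry":0,"rz":0.4},{"x":0,"y":0,"z":0,"rx":0,"ry":0,"rz":0.4}]'
```

```text
time_s: 7.25
ee_pos: [0.5108, 0.4239, 0.1617]
tool_rot: [[-0.789, 0.614, 0.002], [0.614, 0.789, 0.002], [-0.001, 0.003, -1.0]]
contact_force: [-1.8, -1.2, 7.4]
gripper_width: 0.42
finger_force: 12.0
time_s: 7.67
ee_pos: [0.5108, 0.4238, 0.1621]
tool_rot: [[-0.966, 0.258, 0.002], [0.258, 0.966, 0.002], [-0.002, 0.002, -1.0]]
contact_force: [-2.8, -0.9, 8.9]
gripper_width: 0.422
finger_force: 12.0
```

```bash
python3 -m jog '[{"x":0,"y":0,"z":0,"rx":0,"ry":0,"rz":0.1},{"x":0,"y":0,"z":0,"rx":0,"ry":0,"rz":0.2},{"x":0,"y":0,"z":0,"rx":0,"ry":0,"rz":0.3},{"x":0,"y":0,"z":0,"rx":0,"ry":0,"rz":0.4},{"x":0,"y":0,"z":0,"rx":0,"ry":0,"rz":0.4}]'; python3 -m jog '[{"x":0,"y":0,"z":0,"rx":0,"ry":0,"rz":0.1},{"x":0,"y":0,"z":0,"rx":0,"ry":0,"rz":0.2},{"x":0,"y":0,"z":0,"rx":0,"ry":0,"rz":0.3},{"x":0,"y":0,"z":0,"rx":0,"ry":0,"rz":0.4},{"x":0,"y":0,"z":0,"rx":0,"ry":0,"rz":0.4}]'
```

```text
time_s: 8.08
ee_pos: [0.5108, 0.4237, 0.1624]
tool_rot: [[-0.99, -0.138, 0.002], [-0.138, 0.99, 0.002], [-0.002, 0.001, -1.0]]
contact_force: [-3.1, -1.3, 9.8]
gripper_width: 0.428
finger_force: 12.0
time_s: 8.5
ee_pos: [0.5108, 0.4236, 0.1628]
tool_rot: [[-0.858, -0.513, 0.002], [-0.513, 0.858, 0.002], [-0.003, 0.0, -1.0]]
contact_force: [-2.2, -1.4, 11.3]
gripper_width: 0.424
finger_force: 12.0
```

```bash
python3 -m jog '[{"x":0,"y":0,"z":0,"rx":0,"ry":0,"rz":0.1},{"x":0,"y":0,"z":0,"rx":0,"ry":0,"rz":0.2},{"x":0,"y":0,"z":0,"rx":0,"ry":0,"rz":0.3},{"x":0,"y":0,"z":0,"rx":0,"ry":0,"rz":0.4},{"x":0,"y":0,"z":0,"rx":0,"ry":0,"rz":0.4}]'; python3 -m jog '[{"x":0,"y":0,"z":0,"rx":0,"ry":0,"rz":0.1},{"x":0,"y":0,"z":0,"rx":0,"ry":0,"rz":0.2},{"x":0,"y":0,"z":0,"rx":0,"ry":0,"rz":0.3},{"x":0,"y":0,"z":0,"rx":0,"ry":0,"rz":0.4},{"x":0,"y":0,"z":0,"rx":0,"ry":0,"rz":0.4}]'; python3 - <<'E'
from h import *
s,p=wrist('pics/w4.png');print(s['qpos'][5],s['ft_torque'],s['contact_force'])
E
```

```text
time_s: 8.92
ee_pos: [0.5109, 0.4236, 0.1631]
tool_rot: [[-0.591, -0.807, 0.003], [-0.807, 0.591, 0.002], [-0.003, -0.001, -1.0]]
contact_force: [-2.7, -2.7, 12.4]
gripper_width: 0.423
finger_force: 12.0
time_s: 9.33
ee_pos: [0.5109, 0.4235, 0.1595]
tool_rot: [[-0.232, -0.973, 0.001], [-0.973, 0.232, 0.0], [-0.0, -0.001, -1.0]]
contact_force: [0.7, 0.8, -2.6]
gripper_width: 0.423
finger_force: 12.0
-2.3200555082556664 [ 0.14295559 -0.05076932  0.02039142] [ 0.66677109  0.75504539 -2.62234141]
```

View pics/w4.png

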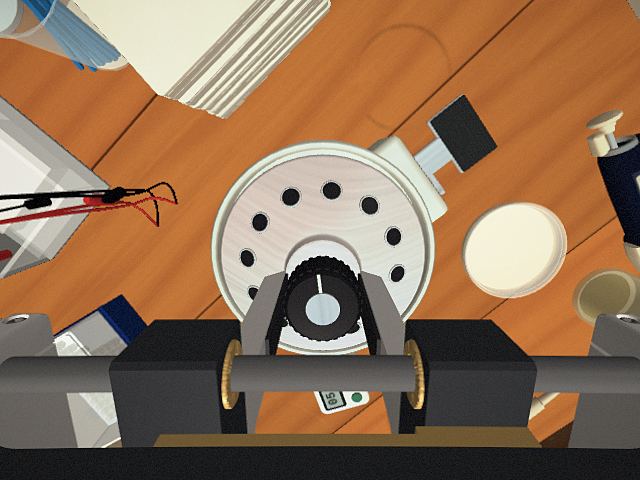

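The grip load flipped from +12 N to −2.6 N and the mark still follows the fingers, at (320,283). The bolt has dropped off the thread end and now hangs in the grip, at roughly −0.4 rad. I'll open to let it fall.

```bash
python3 -m jog '[{"x":0,"y":0,"z":0,"rx":0,"ry":0,"rz":0},{"x":0,"y":0,"z":0,"rx":0,"ry":0,"rz":0},{"x":0,"y":0,"z":0,"rx":0,"ry":0,"rz":0},{"x":0,"y":0,"z":0,"rx":0,"ry":0,"rz":0},{"x":0,"y":0,"z":0,"rx":0,"ry":0,"rz":0},{"x":0,"y":0,"z":0,"rx":0,"ry":0,"rz":0}]' 6; python3 - <<'E'
from h import *
s,p=wrist('pics/w5.png');print(s['contact_force'],s['ee_pos'])
W=cloud(p,p['cw']);c=np.hypot(W[...,0]-.5105,W[...,1]-.424)
m=(p['depth']>0)&(c<.015)&(W[...,2]>.13)&(W[...,2]<.19);print('topz',np.percentile(W[m][:,2],[10,50,90]))
q=arm.get_image('top')
for l in arm.landmark_of('knob',q)+arm.landmark_of('knob',p): print(l['point'],l['p'])
E
```

```text
time_s: 9.88
ee_pos: [0.5105, 0.4235, 0.1593]
tool_rot: [[-0.234, -0.972, -0.0], [-0.972, 0.234, 0.0], [-0.0, 0.0, -1.0]]
contact_force: [0.5, 0.1, 0.2]
gripper_width: 0.635
finger_force: 0.0
[0.51333664 0.08139144 0.17478035] [0.51053707 0.42354534 0.1593227 ]
topz [0.16553584 0.16643829 0.16750398]
[0.5058, 0.4238, 0.1364] 0.58
[0.5114, 0.421, 0.1401] 0.82
[0.338, 0.4806, 0.0061] 0.46
```

View pics/w5.png

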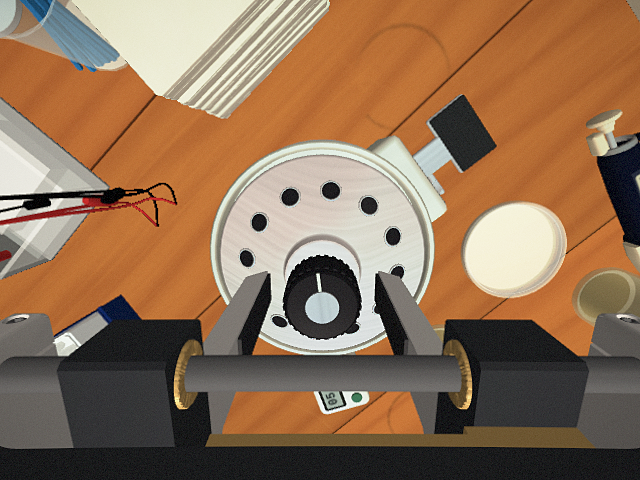

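The load is gone and the knob top is at z≈0.1665, about where a 6 mm drop should put it. The mark is at (320,283), unchanged. I'll re-grip 4 mm lower and turn forward, following the lead down.

```bash
python3 -m jog '[{"x":0,"y":0,"z":-0.2,"rx":0,"ry":0,"rz":0},{"x":0,"y":0,"z":-0.4,"rx":0,"ry":0,"rz":0},{"x":0,"y":0,"z":-0.4,"rx":0,"ry":0,"rz":0},{"x":0,"y":0,"z":-0.4,"rx":0,"ry":0,"rz":0}]'; python3 -m jog '[{"x":0,"y":0,"z":0,"rx":0,"ry":0,"rz":0},{"x":0,"y":0,"z":0,"rx":0,"ry":0,"rz":0},{"x":0,"y":0,"z":0,"rx":0,"ry":0,"rz":0},{"x":0,"y":0,"z":0,"rx":0,"ry":0,"rz":0},{"x":0,"y":0,"z":0,"rx":0,"ry":0,"rz":0}]' 3.5 15; python3 -m jog '[{"x":0,"y":0,"z":-0.01,"rx":0,"ry":0,"rz":-0.12},{"x":0,"y":0,"z":-0.02,"rx":0,"ry":0,"rz":-0.24},{"x":0,"y":0,"z":-0.04,"rx":0,"ry":0,"rz":-0.36},{"x":0,"y":0,"z":-0.05,"rx":0,"ry":0,"rz":-0.48},{"x":0,"y":0,"z":-0.06,"rx":0,"ry":0,"rz":-0.6},{"x":0,"y":0,"z":-0.07,"rx":0,"ry":0,"rz":-0.72},{"x":0,"y":0,"z":-0.08,"rx":0,"ry":0,"rz":-0.84},{"x":0,"y":0,"z":-0.1,"rx":0,"ry":0,"rz":-0.96},{"x":0,"y":0,"z":-0.1,"rx":0,"ry":0,"rz":-0.96}]'
```

```text
time_s: 10.42
ee_pos: [0.5104, 0.4234, 0.155]
tool_rot: [[-0.233, -0.972, -0.001], [-0.972, 0.233, -0.0], [0.0, 0.0, -1.0]]
contact_force: [0.7, -0.3, 0.6]
gripper_width: 0.638
finger_force: 0.0
time_s: 10.83
ee_pos: [0.5109, 0.4235, 0.1554]
tool_rot: [[-0.233, -0.972, 0.001], [-0.972, 0.233, 0.0], [-0.0, -0.0, -1.0]]
contact_force: [1.4, -0.3, -0.2]
gripper_width: 0.419
finger_force: 15.0
time_s: 11.58
ee_pos: [0.5108, 0.4237, 0.1545]
tool_rot: [[-0.931, -0.365, 0.0], [-0.365, 0.931, 0.001], [-0.001, 0.0, -1.0]]
contact_force: [-0.7, -0.6, 0.8]
gripper_width: 0.421
finger_force: 15.0
```

Following well, with low load. I'll go on forward.

```bash
python3 -m jog '[{"x":0,"y":0,"z":-0.01,"rx":0,"ry":0,"rz":-0.12},{"x":0,"y":0,"z":-0.02,"rx":0,"ry":0,"rz":-0.24},{"x":0,"y":0,"z":-0.04,"rx":0,"ry":0,"rz":-0.36},{"x":0,"y":0,"z":-0.05,"rx":0,"ry":0,"rz":-0.48},{"x":0,"y":0,"z":-0.06,"rx":0,"ry":0,"rz":-0.6},{"x":0,"y":0,"z":-0.07,"rx":0,"ry":0,"rz":-0.72},{"x":0,"y":0,"z":-0.08,"rx":0,"ry":0,"rz":-0.84},{"x":0,"y":0,"z":-0.1,"rx":0,"ry":0,"rz":-0.96},{"x":0,"y":0,"z":-0.11,"rx":0,"ry":0,"rz":-1.08},{"x":0,"y":0,"z":-0.12,"rx":0,"ry":0,"rz":-1.2},{"x":0,"y":0,"z":-0.12,"rx":0,"ry":0,"rz":-1.2}]'; python3 -m jog '[{"x":0,"y":0,"z":-0.01,"rx":0,"ry":0,"rz":-0.12},{"x":0,"y":0,"z":-0.02,"rx":0,"ry":0,"rz":-0.24},{"x":0,"y":0,"z":-0.04,"rx":0,"ry":0,"rz":-0.36},{"x":0,"y":0,"z":-0.05,"rx":0,"ry":0,"rz":-0.48},{"x":0,"y":0,"z":-0.06,"rx":0,"ry":0,"rz":-0.6},{"x":0,"y":0,"z":-0.07,"rx":0,"ry":0,"rz":-0.72},{"x":0,"y":0,"z":-0.08,"rx":0,"ry":0,"rz":-0.84},{"x":0,"y":0,"z":-0.1,"rx":0,"ry":0,"rz":-0.96},{"x":0,"y":0,"z":-0.11,"rx":0,"ry":0,"rz":-1.08},{"x":0,"y":0,"z":-0.12,"rx":0,"ry":0,"rz":-1.2},{"x":0,"y":0,"z":-0.12,"rx":0,"ry":0,"rz":-1.2}]';  python3 -m jog '[{"x":0,"y":0,"z":-0.01,"rx":0,"ry":0,"rz":-0.12},{"x":0,"y":0,"z":-0.02,"rx":0,"ry":0,"rz":-0.24},{"x":0,"y":0,"z":-0.04,"rx":0,"ry":0,"rz":-0.36},{"x":0,"y":0,"z":-0.05,"rx":0,"ry":0,"rz":-0.48},{"x":0,"y":0,"z":-0.06,"rx":0,"ry":0,"rz":-0.6},{"x":0,"y":0,"z":-0.07,"rx":0,"ry":0,"rz":-0.72},{"x":0,"y":0,"z":-0.08,"rx":0,"ry":0,"rz":-0.84},{"x":0,"y":0,"z":-0.1,"rx":0,"ry":0,"rz":-0.96},{"x":0,"y":0,"z":-0.1,"rx":0,"ry":0,"rz":-0.96}]'; python3 - <<'E'
from h import *
s,p=wrist('pics/w6.png');print(s['qpos'][5],s['ft_torque'],s['contact_force'])
E
```

```text
time_s: 12.5
ee_pos: [0.5109, 0.4239, 0.1534]
tool_rot: [[-0.679, 0.734, 0.001], [0.734, 0.679, 0.001], [0.0, 0.001, -1.0]]
contact_force: [0.2, 0.3, 0.7]
gripper_width: 0.425
finger_force: 15.0
time_s: 13.42
ee_pos: [0.5111, 0.4238, 0.1522]
tool_rot: [[0.436, 0.9, 0.001], [0.9, -0.436, 0.001], [0.001, 0.001, -1.0]]
contact_force: [0.6, 1.0, 0.4]
gripper_width: 0.421
finger_force: 15.0
time_s: 14.17
ee_pos: [0.5111, 0.4237, 0.1512]
tool_rot: [[0.987, 0.16, 0.001], [0.16, -0.987, 0.0], [0.001, -0.0, -1.0]]
contact_force: [1.7, 1.0, 1.5]
gripper_width: 0.418
finger_force: 15.0
1.9975026990170477 [ 0.0245417  -0.1203444  -0.04151062] [1.67361705 0.96281648 1.546473  ]
```

View pics/w6.png

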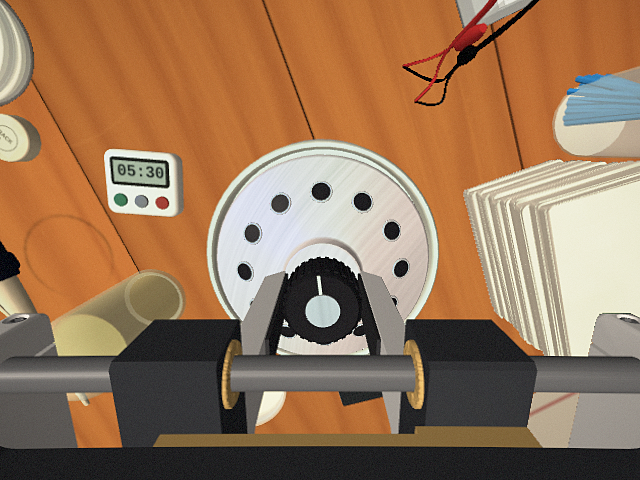

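The mark is still in line with the fingers, at (320,283), so the full 4.32 rad went into the knob. Now I'll open, turn the wrist back 2 rad and re-grip.

```bash
python3 -m jog '[{"x":0,"y":0,"z":0,"rx":0,"ry":0,"rz":0},{"x":0,"y":0,"z":0,"rx":0,"ry":0,"rz":0},{"x":0,"y":0,"z":0,"rx":0,"ry":0,"rz":0},{"x":0,"y":0,"z":0,"rx":0,"ry":0,"rz":0},{"x":0,"y":0,"z":0,"rx":0,"ry":0,"rz":0.12},{"x":0,"y":0,"z":0,"rx":0,"ry":0,"rz":0.24},{"x":0,"y":0,"z":0,"rx":0,"ry":0,"rz":0.36},{"x":0,"y":0,"z":0,"rx":0,"ry":0,"rz":0.48},{"x":0,"y":0,"z":0,"rx":0,"ry":0,"rz":0.6},{"x":0,"y":0,"z":0,"rx":0,"ry":0,"rz":0.72},{"x":0,"y":0,"z":0,"rx":0,"ry":0,"rz":0.84},{"x":0,"y":0,"z":0,"rx":0,"ry":0,"rz":0.96}]' 6; python3 -m jog '[{"x":0,"y":0,"z":0,"rx":0,"ry":0,"rz":0.12},{"x":0,"y":0,"z":0,"rx":0,"ry":0,"rz":0.24},{"x":0,"y":0,"z":0,"rx":0,"ry":0,"rz":0.36},{"x":0,"y":0,"z":0,"rx":0,"ry":0,"rz":0.48},{"x":0,"y":0,"z":0,"rx":0,"ry":0,"rz":0.6},{"x":0,"y":0,"z":0,"rx":0,"ry":0,"rz":0.72},{"x":0,"y":0,"z":0,"rx":0,"ry":0,"rz":0.84},{"x":0,"y":0,"z":0,"rx":0,"ry":0,"rz":0.96},{"x":0,"y":0,"z":0,"rx":0,"ry":0,"rz":1.04},{"x":0,"y":0,"z":0,"rx":0,"ry":0,"rz":1.04},{"x":0,"y":0,"z":0,"rx":0,"ry":0,"rz":1.04}]';  python3 - <<'E'
from h import *
s,p=wrist('pics/w7.png');print(s['contact_force'],s['ee_pos'])
W=cloud(p,p['cw']);c=np.hypot(W[...,0]-.5105,W[...,1]-.424)
m=(p['depth']>0)&(c<.015)&(W[...,2]>.13)&(W[...,2]<.19);print('topz',np.percentile(W[m][:,2],[10,50,90]))
E
```

```text
time_s: 15.22
ee_pos: [0.5103, 0.4234, 0.1507]
tool_rot: [[0.432, 0.902, -0.001], [0.902, -0.432, -0.0], [-0.001, -0.0, -1.0]]
contact_force: [-0.3, -0.2, 0.0]
gripper_width: 0.638
finger_force: 0.0
time_s: 16.13
ee_pos: [0.5104, 0.4234, 0.1508]
tool_rot: [[-0.552, 0.834, -0.0], [0.834, 0.552, -0.0], [0.0, -0.0, -1.0]]
contact_force: [0.1, -0.3, -0.9]
gripper_width: 0.643
finger_force: 0.0
[ 0.0969343  -0.25898239 -0.90159503] [0.51040427 0.4234459  0.15075328]
topz [0.16134201 0.16226701 0.16332757]
```

View pics/w7.png

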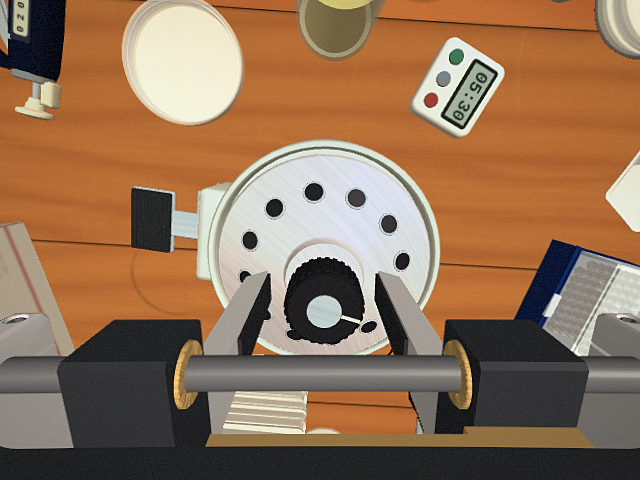

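The knob stayed put: the mark is now at (350,321), turned 2 rad relative to the fingers. The top sank 4.2 mm, which fits the lead. One last grip and 2 rad forward.

```bash
python3 -m jog '[{"x":0,"y":0,"z":0,"rx":0,"ry":0,"rz":0},{"x":0,"y":0,"z":0,"rx":0,"ry":0,"rz":0},{"x":0,"y":0,"z":0,"rx":0,"ry":0,"rz":0},{"x":0,"y":0,"z":0,"rx":0,"ry":0,"rz":0},{"x":0,"y":0,"z":0,"rx":0,"ry":0,"rz":0}]' 3.5 15; python3 -m jog '[{"x":0,"y":0,"z":-0.01,"rx":0,"ry":0,"rz":-0.12},{"x":0,"y":0,"z":-0.02,"rx":0,"ry":0,"rz":-0.24},{"x":0,"y":0,"z":-0.04,"rx":0,"ry":0,"rz":-0.36},{"x":0,"y":0,"z":-0.05,"rx":0,"ry":0,"rz":-0.48},{"x":0,"y":0,"z":-0.06,"rx":0,"ry":0,"rz":-0.6},{"x":0,"y":0,"z":-0.07,"rx":0,"ry":0,"rz":-0.72},{"x":0,"y":0,"z":-0.08,"rx":0,"ry":0,"rz":-0.84},{"x":0,"y":0,"z":-0.1,"rx":0,"ry":0,"rz":-0.96},{"x":0,"y":0,"z":-0.1,"rx":0,"ry":0,"rz":-1.0}]'; python3 -m jog '[{"x":0,"y":0,"z":-0.01,"rx":0,"ry":0,"rz":-0.12},{"x":0,"y":0,"z":-0.02,"rx":0,"ry":0,"rz":-0.24},{"x":0,"y":0,"z":-0.04,"rx":0,"ry":0,"rz":-0.36},{"x":0,"y":0,"z":-0.05,"rx":0,"ry":0,"rz":-0.48},{"x":0,"y":0,"z":-0.06,"rx":0,"ry":0,"rz":-0.6},{"x":0,"y":0,"z":-0.07,"rx":0,"ry":0,"rz":-0.72},{"x":0,"y":0,"z":-0.08,"rx":0,"ry":0,"rz":-0.84},{"x":0,"y":0,"z":-0.1,"rx":0,"ry":0,"rz":-0.96},{"x":0,"y":0,"z":-0.1,"rx":0,"ry":0,"rz":-1.0},{"x":0,"y":0,"z":-0.1,"rx":0,"ry":0,"rz":-1.0},{"x":0,"y":0,"z":-0.1,"rx":0,"ry":0,"rz":-1.0},{"x":0,"y":0,"z":-0.1,"rx":0,"ry":0,"rz":-1.0}]'; python3 - <<'E'
from h import *
s,p=wrist('pics/w8.png');print(s['qpos'][5],s['ft_torque'],s['contact_force'])
p=arm.get_image('side')
for q in ['pedal_pad','bottle','petri','timer']:print(q,[(l['point'],l['p']) for l in arm.landmark_of(q,p)[:1]])
E
```

```text
time_s: 16.6
ee_pos: [0.5109, 0.4237, 0.151]
tool_rot: [[-0.553, 0.833, 0.001], [0.833, 0.553, 0.001], [0.0, 0.001, -1.0]]
contact_force: [1.0, 1.4, -0.5]
gripper_width: 0.422
finger_force: 15.0
time_s: 17.35
ee_pos: [0.5109, 0.4238, 0.15]
tool_rot: [[0.407, 0.914, 0.001], [0.914, -0.407, 0.001], [0.001, 0.001, -1.0]]
contact_force: [1.0, 0.4, -0.1]
gripper_width: 0.421
finger_force: 15.0
time_s: 18.35
ee_pos: [0.511, 0.4237, 0.149]
tool_rot: [[0.988, 0.157, 0.001], [0.157, -0.988, 0.0], [0.001, -0.0, -1.0]]
contact_force: [1.9, 0.8, 0.2]
gripper_width: 0.419
finger_force: 15.0
2.0008008034317935 [ 0.17322927 -0.05698593 -0.04529933] [1.93900082 0.79761682 0.18381445]
pedal_pad [([0.3755, 0.3639, 0.0421], 0.8)]
bottle [([0.4191, 0.576, 0.0048], 0.71)]
petri [([0.3403, 0.4782, -0.0014], 0.93)]
timer [([0.5351, 0.5854, 0.0009], 0.6)]
```

View pics/w8.png

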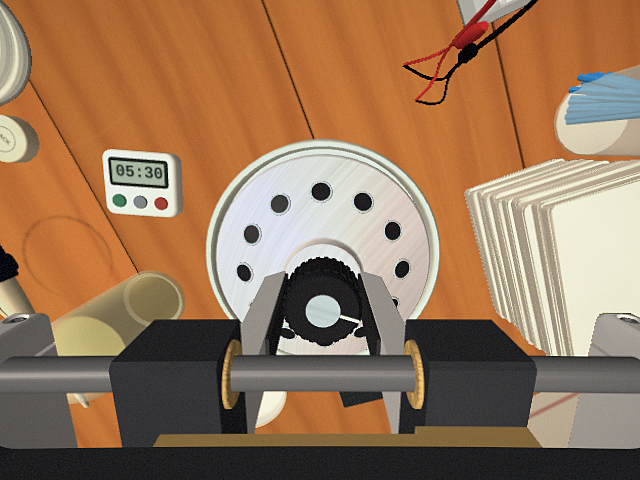

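The mark at (350,321) kept its place between the fingers, so the last 2 rad was carried over (6.32 rad in all). The rotor holes are where they were, the pedal is still down and the bystanders haven't moved. Handing in.

```bash
python3 -c "
from workcell import arm
print(arm.close_job())"
```

```text
the job is handed in; nothing more can be done
None
```

I handed the job in at about 18 s (no verdict came back): the pedal is caught down, the bolt dropped into its lead and was turned about one full turn forward (6.3 rad), the gripper still holds the knob with 15 N, and the bottle, dish and timer have not moved.

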